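# Walk the heavy seal box home and bolt it in

## Robot

A 7-joint arm with a two-finger parallel gripper is mounted at the origin on the work surface. World frame = base frame: x ahead of the robot, y to its left, z up, the work surface at z = 0. Lengths are in m, angles in rad, forces in N, time in s.
With the tool pointing down it reaches from about 0.4 to 0.875 m from the base axis. Payload 19.3 kg.
Tool frame: the origin (TCP) lies midway between the tips of the shut fingers; the grasp point (between the pads) lies 19 mm behind it (arm.hold_point_z is the distance from the TCP to the grasp point, in m); z points along the fingers, y is the line along which they close (so a half turn about z gives the same grasp; the last joint's range is limited). The gripper opens to 85 mm and grips with 20 to 120 N. Pads are 22 mm wide; open, the fingers measure 114 mm over their backs; the gripper's body (76 mm by 85 mm) begins 54 mm behind the grasp point. The pads swing forward as they close: fully open they stand 13 mm farther back than shut.
Start: joints at [-1.243, 0.521, -0.036, 1.599, 0.021, 1.021, -0.113], TCP at [0.242, 0.576, 0.231] pointing down, gripper open.
Joint ranges: [-2.91, 2.91], [-0.3, 2.13], [-1.5, 1.42], [0.17, 2.43], [-1.26, 4.41], [0.16, 1.93], [-2.52, 2.52]. Speed limits (rad/s): [1.89, 1.89, 2.39, 2.39, 3.01, 3.01, 3.01].

## Interface

Orientations are given as a rotation vector (axis times angle).
In Python, from cell import arm gives the robot as it stands.
- The arm moves only by the tool play_rows, never from a script. Its argument "series" is a list of rows, each an object with "xyz": the shift along the tool's x, y, z normalised to -1 to 1, where 1 is 15 cm, a list of three; "rotation": the turn, a rotation vector about the tool's x, y, z normalised to -1 to 1, where 1 is 0.5 rad, a list of three. A call has 1 to 5 rows; each row is the pose to reach, as a shift and turn from the pose commanded when the call began, along the tool's axes at that moment; what a row does not reach only later rows make up. A row lasts 1/10 s, in which the tool goes at most 50 mm and 8.59 degrees, less where a joint would pass 70% of its speed; a pose out of reach is approached as far as the arm can. A call with a number of a shift or a turn outside -1 to 1 is refused whole. A call with a gripper value outside its range is refused whole. "claw" is the opening, from 0 (shut) to 1 (fully open), set as the call begins (left out, the last holds). The fingers move at their own pace and stop on an object; "newtons" is the grip in N (left out, the last holds). Time passes only in rows, so rows that repeat a pose let the fingers close. It gives the time, the measured TCP pose, the force, the opening and the grip force at its end, in the units of the state.
- arm.sense(): the state, without advancing time (a new reading comes with each control period).
- arm.camera(name): name is "side" or "top" or "wrist"; returns a dict with "frame" (384x512x3 uint8, red, green, blue), "K" (3x3 intrinsics, pixels), "k1" (the pictures are not rectified: a ray, as slopes to the right and down, at radius r is drawn at 1 + k1 r^2 times it, then the intrinsics apply), "rvec" (rotation vector, rad) and "tvec" (3), from world to camera coordinates, as OpenCV has them; the wrist camera has in their place "hand_eye" (4x4, takes a point from camera to tool coordinates, whose origin is the TCP and whose axes are the flange's). Camera axes: x right, y down, z forward; pixel columns grow to the right and rows downward; lengths in m; the calibration is good to about 2 mm. A picture is of the moment at which its call begins: read the wrist's pose just before it. There is no depth.
- arm.job_done(): hands the job in; it is judged then, once.
The state is a dict: "clock": time; "q": joint angles; "qd": joint speeds; "joint_torque": joint torques, N m; "tcp_pos": TCP position; "orientation": TCP orientation; "force": force on the tool from outside, world axes, zero at the start; "moment": the same for the moment, N m; "grip_width": finger opening in m; "grip_force": force on a finger pad.
Only numpy, scipy, OpenCV 4.12 (cv2) and the standard library are available. Lean on these libraries where they do the work, as an engineer would, in place of code of your own. Each camera call takes 0.05 s, during which the arm holds its last target. There are 200 camera calls.

## Task

Put the heavy steel seal box back in its bay at the foot of the bamboo shelf: it is too heavy to shove straight, so, never pressing on it with more than 24 N, walk it forward by pushing its left and right ends in turn so it swings ahead, until its far face bears flat against the riser at both ends. Then slide the steel bolt on the right fully across behind it. Keep the box flat on the table and leave the other things where they are.

Things in the scene. Friction and masses are not known exactly. Their poses are not given: they have to be found in the camera images.
- tier: stepped bamboo shelf, fixed. Origin on the table at the middle of the near face of its lowest riser; x points into the shelf, away from the robot, y to the left along the riser. The riser face is the plane x = 0, 380 mm wide, 75 mm high; treads at 75 mm and (from x = 100 mm) 130 mm. The bolt lies at x = -120 to -106 mm, in a 45 mm high staple and rail at y below -150 mm
- bay (a point): middle of the box's bay, on the table, where the centre of the box's underside is when home: x = -50, y = 0 mm of tier. Two fixed bamboo cheeks 45 mm high flank the bay at x = -25 to 0 mm of tier, inner faces at y = +136 and -136 mm, noses rounded, so the box has 16 mm of play on either side
- seal_box: heavy stainless box, lid shut, 4.6 kg, 61 mm high. A polished, slippery skirt, 100 mm (its x) by 240 mm (its y), 6 to 24 mm up, stands 5 mm proud all round the foot of the 90 x 230 mm body. Too wide for the gripper. Four feet under it at x = +-16, y = +-50 mm. Origin: centre of its underside; x points to its far face, y to its left
- box_near (a point): middle of the skirt's near face, 15 mm up, at x = -50, y = 0 mm of the box: push here, low down. In the middle the box slides only at 25 to 30 N; pushed about 20 mm from an end, at 30 mm/s or less, it gives at 12 to 18 N and swings about the feet under its other end, which backs up about 5 mm for every 10 gained. Quicker pushes, and the riser when met, send the force up steeply
- box_far_left (a point): left end of the skirt's far face, 15 mm up, at x = +50, y = +120 mm of the box. The box is home when this and box_far_right both bear on the riser (x = 0 of tier)
- box_far_right (a point): right end of the skirt's far face, 15 mm up, at x = +50, y = -120 mm of the box
- bolt (a joint): slide of the steel bolt along the shelf's y, in m: 0 drawn back, 0.060 shot fully across behind the box's near face (its end then covers y up to -91 mm of tier). Moves stiffly (about 2 N) and stays where it is left; it passes 6 mm behind the near face of a box that is home
- bolt_knob (a point): the bolt's upright steel knob, 14 mm thick, standing free from 45 to 81 mm above the table; this point is on its axis at 64 mm. Pushed towards the shelf's +y to shoot the bolt
- seal_stand: wooden stand 40 x 150 x 14 mm with a row of five upright slim jade-coloured resin seals, 64 mm high in all, on the shelf's lower tread (not part of the job; origin at the centre of its underside)
- red_jar: red glazed lidded jar, 84 mm across, 92 mm high, on the shelf's lower tread (not part of the job; origin at the centre of its underside)
- brush_holder: dark silicone cup, 68 mm across, 85 mm high, on the table left of the shelf (not part of the job; origin at the centre of its underside)
- paste_dish: white lidded seal-paste dish, 72 mm across, 34 mm high, on the table left of the bay (not part of the job; origin at the centre of its underside)
- paperweight: marble bar 35 x 90 x 28 mm on the table to the right of the shelf (not part of the job; origin at the centre of its underside)
- tea_cup: small blue cup, 70 mm across, 55 mm high, on the table to the left (not part of the job; origin at the centre of its underside)

How it is judged:
On the way, in this order (a step that is already met when the one before it is completed fails the run):
1. the box is home: both ends of its far face against the riser, between the cheeks (x of each of box_far_left, box_far_right in the frame of tier above -0.0035 m and y of seal_box in the frame of tier between -0.02 and 0.02 m and height (world z) of seal_box between -0.004 and 0.004 m and angle between seal_box's own z axis and vertical below 0.05 rad), for 0.2 s.
2. the bolt is shot fully across (value of joint bolt above 0.055 m), for 0.2 s.
At the end, for the whole second after the job is handed in: The box stands flat and still on the table in its bay, both ends of its far face within 3.5 mm of the riser and its middle within 20 mm of the bay's middle, and the bolt is shot across by more than 55 of its 60 mm (all of step 1 and value of joint bolt above 0.055 m and linear speed of seal_box below 0.01 m/s); the robot touches nothing.
It fails at once if the box is pressed by the robot with more than 24 N (contact force between any of the fingers, the arm and seal_box above 24 N).
It fails at once if the box is tipped up or lifted off the table (angle between seal_box's own z axis and vertical above 0.1 rad or height (world z) of seal_box above 0.012 m).
It fails at once if one of the other things is moved by more than 20 mm (distance of any of seal_stand, red_jar, brush_holder, paste_dish, paperweight, tea_cup from where it was at the start of the episode above 0.02 m).
It also fails if it takes over 72 s, if anything falls off the work surface, if the arm or the gripper's body presses on something with over 40 N, if the wrist force passes 120 N, or if a joint passes its speed limit or range.

## Working session

There is one attempt and no reset: what is moved stays moved. The work goes in short steps, Python scripts to look and compute and a tool call to move; the robot and the scene stay as the last step left them, time stands still between calls to the robot, and variables do not carry over. Pictures are saved under pics/ and viewed, at most 10 in all, crops included, and the job is handed in when it is done.

Besides the shell and the picture viewer there is one more tool, called after "Emit:" as name(argument=value, ...) on one line, values as JSON. play_rows: Moves the arm, as the interface text tells. Scaled input: -1 to 1 covers 15 cm each way for a shift and 0.5 rad each way for a turn. Its arguments: {"type":"object","properties":{"series":{"type":"array"},"claw":{"type":"number"},"newtons":{"type":"number"}},"required":["series"]}

```bash
mkdir -p pics; ls
python3 - <<'E'
from cell import arm
import cv2
s=arm.sense(); print({k:s[k] for k in('clock','tcp_pos','orientation','force','grip_width')})
for n in('top','side'):
    c=arm.camera(n); cv2.imwrite(f'pics/{n}0.png',c['frame'][:,:,::-1]); print(n,c['K'],c['k1'],c['rvec'],c['tvec'])
E
```

```text
pics
{'clock': 0.0, 'tcp_pos': array([0.24203461, 0.5758766 , 0.23074221]), 'orientation': array([-6.20779246e-01, -3.07949847e+00,  1.73599167e-03]), 'force': array([ 0.44850263,  0.29640223, -0.29658145]), 'grip_width': 0.08570917630646172}
top [[453.98177195   0.         262.22457825]
 [  0.         453.98177195 195.7584149 ]
 [  0.           0.           1.        ]] -0.10205555220867123 [ 2.16461504 -2.1461575   0.14783798] [0.0436417  0.64164665 1.1559674 ]
side [[434.1700076    0.         258.64740224]
 [  0.         434.1700076  191.6435489 ]
 [  0.           0.           1.        ]] -0.15717996653470764 [ 0.04337716 -2.84280392  1.27630036] [0.65096426 0.02970979 1.07339939]
```

View pics/top0.png

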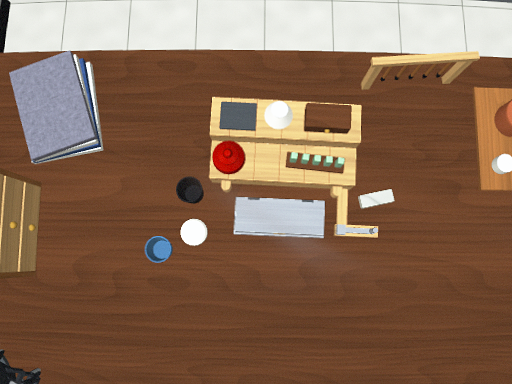

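View pics/side0.png

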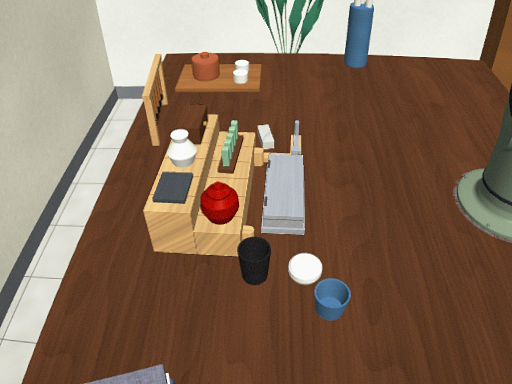

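Top view: shelf riser edge runs about (209,178)–(355,187), box about (234–325, 197–238), bolt/knob near (372,231), paste dish (193,232). I'll zoom in for the corners.

```bash
cat > h.py <<'E'
import numpy as np, cv2
from cell import arm
from scipy.spatial.transform import Rotation as Ro
def ray(c,px):
    K=c['K'];d=np.array([(px[0]-K[0,2])/K[0,0],(px[1]-K[1,2])/K[1,1]]);u=d.copy()
    for _ in range(20): u=d/(1+c['k1']*(u@u))
    v=np.r_[u,1]
    if 'hand_eye' in c:
        s=c['s'];R=Ro.from_rotvec(s['orientation']).as_matrix();H=np.array(c['hand_eye'])
        return R@H[:3,3]+s['tcp_pos'], R@H[:3,:3]@v
    R=Ro.from_rotvec(np.ravel(c['rvec'])).as_matrix()
    return -R.T@np.ravel(c['tvec']), R.T@v
def onz(c,px,z):
    o,d=ray(c,px); return o+d*(z-o[2])/d[2]
def cam(n):
    s=arm.sense(); c=arm.camera(n); c['s']=s; return c
def crop(c,x0,y0,x1,y1,f,name):
    cv2.imwrite('pics/'+name,cv2.resize(c['frame'][y0:y1,x0:x1,::-1],None,fx=f,fy=f,interpolation=cv2.INTER_CUBIC))
E
python3 - <<'E'
from h import *
c=cam('top'); print(ray(c,(256,192))[0]); crop(c,200,135,400,265,4,'topc.png')
c=cam('side'); print(ray(c,(256,192))[0])
E
```

```text
[0.48349595 0.05438877 1.23010129]
[0.61411968 0.80497458 0.74276264]
```

View pics/topc.png

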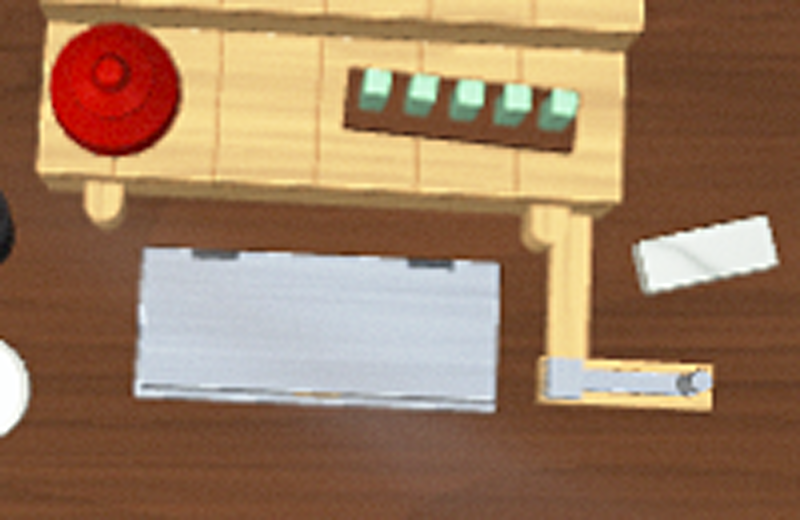

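Run:
```python
from h import *
c=cam('top'); P={}
for n,u,v,z in [('rL',37,172,.075),('rR',622,203,.075),('bFL',146,249,.061),('bFR',499,263,.061),('sNL',135,396,.024),('sNR',495,410,.024),('knobtop',703,377,.081),('knobbase',686,383,.045),('boltend',548,377,.03),('dish',-28,386,.034),('railNR',712,409,.03)]:
    P[n]=onz(c,((u+.5)/4-.5+200,(v+.5)/4-.5+135),z); print(n,P[n].round(4))
L,R=P['rL'][:2],P['rR'][:2]; print(np.linalg.norm(L-R))
y=(L-R)/np.linalg.norm(L-R); x=np.array([y[1],-y[0]]); o=(L+R)/2; print('yaw',np.arctan2(x[1],x[0]),'o',o)
for n in P: print(n,'tier',((P[n][:2]-o)@x).round(4),((P[n][:2]-o)@y).round(4))
for a,b in(('bFL','bFR'),('sNL','sNR')): print(np.linalg.norm(P[a]-P[b]))
```

```text
rL [0.6829 0.1875 0.075 ]
rR [ 0.6662 -0.191   0.075 ]
bFL [0.6352 0.117  0.061 ]
bFR [ 0.6281 -0.1126  0.061 ]
sNL [0.5417 0.1248 0.024 ]
sNR [ 0.5343 -0.1143  0.024 ]
knobtop [ 0.5535 -0.2399  0.081 ]
knobbase [ 0.5517 -0.2377  0.045 ]
boltend [ 0.556 -0.149  0.03 ]
dish [0.5467 0.2318 0.034 ]
railNR [ 0.5354 -0.2586  0.03  ]
0.37882445289007755
yaw -0.04423075306016944 o [ 0.67454402 -0.00177084]
rL tier -0.0 0.1894
rR tier 0.0 -0.1894
bFL tier -0.0445 0.1169
bFR tier -0.0415 -0.1127
sNL tier -0.1383 0.1205
sNR tier -0.1352 -0.1187
knobtop tier -0.1104 -0.2433
knobbase tier -0.1123 -0.2412
boltend tier -0.1119 -0.1523
dish tier -0.1381 0.2277
railNR tier -0.1277 -0.2628
0.22963739151552204
0.2392022483681247
```

Emit:
play_rows(series=[{"xyz": [-0.3, -0.24, 0], "rotation": [0, 0, -0.25]}, {"xyz": [-0.6, -0.48, 0], "rotation": [0, 0, -0.5]}, {"xyz": [-0.8, -0.64, 0], "rotation": [0, 0, -0.706]}, {"xyz": [-1, -0.8, 0], "rotation": [0, 0, -0.706]}, {"xyz": [-1, -0.8, 0], "rotation": [0, 0, -0.706]}], claw=0, newtons=40)

```text
clock: 0.75
tcp_pos: [0.3373, 0.4024, 0.2316]
orientation: [0.081, 3.139, -0.003]
force: [-0.3, 1.5, 0.3]
grip_width: 0.0123
grip_force: 0.0
```

```bash
cat >> h.py <<'E'
o=np.array([.67454,-.00177]); yaw=-.0442; C,S=np.cos(yaw),np.sin(yaw); TX=np.array([C,S]);TY=np.array([-S,C])
def st():
    s=arm.sense(); p=s['tcp_pos'][:2]-o; R=Ro.from_rotvec(s['orientation']).as_matrix(); f=s['force']
    print('t',round(s['clock'],2),'tier xyz mm',(1000*np.array([p@TX,p@TY,s['tcp_pos'][2]])).round(1),'yawerr',round(np.arctan2(R[1,1],R[0,1])-np.pi/2-yaw,4),'tilt',R[:2,2].round(3),'F tier',round(f[:2]@TX,1),round(f[:2]@TY,1),round(f[2],1),'gw',round(s['grip_width'],4))
E
python3 -c "from h import *;st()"
```

```text
t 0.75 tier xyz mm [-354.8  388.9  231.6] yawerr -0.0073 tilt [ 0.001 -0.002] F tier -0.4 1.4 0.3 gw 0.0123
```

Emit:
play_rows(series=[{"xyz": [-0.2, -0.25, 0.05], "rotation": [0, 0, 0]}, {"xyz": [-0.4, -0.5, 0.1], "rotation": [0, 0, 0]}, {"xyz": [-0.6, -0.75, 0.15], "rotation": [0, 0, 0]}, {"xyz": [-0.7, -1, 0.2], "rotation": [0, 0, 0]}])

```text
clock: 1.15
tcp_pos: [0.4339, 0.2512, 0.201]
orientation: [0.072, 3.14, 0.0]
force: [0.6, 0.0, 0.6]
grip_width: -0.0001
grip_force: 0.0
```

Emit:
play_rows(series=[{"xyz": [-0.1, -0.25, 0.05], "rotation": [0, 0, 0]}, {"xyz": [-0.2, -0.5, 0.1], "rotation": [0, 0, 0]}, {"xyz": [-0.35, -0.75, 0.2], "rotation": [0, 0, 0]}, {"xyz": [-0.45, -0.93, 0.4], "rotation": [0, 0, 0]}, {"xyz": [-0.45, -0.93, 0.6], "rotation": [0, 0, 0]}])

```text
clock: 1.65
tcp_pos: [0.4952, 0.1066, 0.1107]
orientation: [0.079, 3.139, -0.001]
force: [0.7, 1.4, -0.6]
grip_width: 0.0
grip_force: 0.0
```

```bash
python3 -c "
from h import *
st(); c=cam('wrist'); print(c['K'][0],c['hand_eye']); cv2.imwrite('pics/w1.png',c['frame'][:,:,::-1])"
```

```text
t 1.65 tier xyz mm [-184.   100.3  110.7] yawerr -0.006 tilt [ 0.002 -0.001] F tier 0.7 1.4 -0.6 gw 0.0
[315.16364946   0.         253.15505583] [[ 4.24626968e-04 -9.61376253e-01 -2.75237205e-01  7.01175832e-02]
 [ 9.99999907e-01  3.87659730e-04  1.88710207e-04  2.00928379e-04]
 [-7.47231313e-05 -2.75237260e-01  9.61376329e-01 -1.42083642e-01]
 [ 0.00000000e+00  0.00000000e+00  0.00000000e+00  1.00000000e+00]]
```

Emit:
play_rows(series=[{"xyz": [0, 0, 0.3], "rotation": [0, 0, 0]}, {"xyz": [0, 0, 0.5], "rotation": [0, 0, 0]}, {"xyz": [0, 0, 0.6], "rotation": [0, 0, 0]}, {"xyz": [-0.1, 0, 0.645], "rotation": [0, 0, 0]}, {"xyz": [-0.15, 0, 0.645], "rotation": [0, 0, 0]}])

```text
clock: 2.2
tcp_pos: [0.5162, 0.1103, 0.0142]
orientation: [-0.069, -3.14, 0.0]
force: [-0.5, 1.2, 1.3]
grip_width: 0.0002
grip_force: 0.0
```

```bash
python3 -c "
from h import *
st()"
```

```text
t 2.2 tier xyz mm [-163.1  104.9   14.2] yawerr 0.0002 tilt [-0.001 -0.   ] F tier -0.5 1.2 1.3 gw 0.0002
```

Emit:
play_rows(series=[{"xyz": [-0.015, 0, 0], "rotation": [0, 0, 0]}, {"xyz": [-0.03, 0, 0], "rotation": [0, 0, 0]}, {"xyz": [-0.045, 0, 0], "rotation": [0, 0, 0]}, {"xyz": [-0.06, 0, 0], "rotation": [0, 0, 0]}, {"xyz": [-0.07, 0, 0], "rotation": [0, 0, 0]}])

```text
clock: 2.7
tcp_pos: [0.5264, 0.1091, 0.0148]
orientation: [0.07, 3.141, 0.0]
force: [0.5, 0.4, -1.5]
grip_width: -0.0002
grip_force: 0.0
```

Emit:
play_rows(series=[{"xyz": [-0.01, 0, 0], "rotation": [0, 0, 0]}, {"xyz": [-0.02, 0, 0], "rotation": [0, 0, 0]}, {"xyz": [-0.03, 0, 0], "rotation": [0, 0, 0]}, {"xyz": [-0.04, 0, 0], "rotation": [0, 0, 0]}, {"xyz": [-0.05, 0, 0], "rotation": [0, 0, 0]}])

```text
clock: 3.2
tcp_pos: [0.5314, 0.1087, 0.0141]
orientation: [-0.07, -3.136, 0.001]
force: [-14.9, 2.8, 6.5]
grip_width: -0.0002
grip_force: 7.1
```

```bash
python3 -c "
from h import *
st()"
```

```text
t 3.2 tier xyz mm [-147.9  104.    14.1] yawerr -0.0001 tilt [-0.005 -0.001] F tier -15.0 2.2 6.5 gw -0.0002
```

Emit:
play_rows(series=[{"xyz": [-0.01, 0, 0], "rotation": [0, 0, 0]}, {"xyz": [-0.02, 0, 0], "rotation": [0, 0, 0]}, {"xyz": [-0.03, 0, 0], "rotation": [0, 0, 0]}, {"xyz": [-0.04, 0, 0], "rotation": [0, 0, 0]}, {"xyz": [-0.05, 0, 0], "rotation": [0, 0, 0]}])

```text
clock: 3.7
tcp_pos: [0.5386, 0.1095, 0.0139]
orientation: [-0.068, -3.136, -0.0]
force: [-12.6, 5.2, 1.7]
grip_width: 0.0001
grip_force: 6.4
```

Emit:
play_rows(series=[{"xyz": [-0.01, 0, 0], "rotation": [0, 0, 0]}, {"xyz": [-0.02, 0, 0], "rotation": [0, 0, 0]}, {"xyz": [-0.03, 0, 0], "rotation": [0, 0, 0]}, {"xyz": [-0.04, 0, 0], "rotation": [0, 0, 0]}, {"xyz": [-0.05, 0, 0], "rotation": [0, 0, 0]}])

```text
clock: 4.2
tcp_pos: [0.5462, 0.1091, 0.0137]
orientation: [-0.068, -3.136, -0.0]
force: [-11.7, 7.8, 0.2]
grip_width: -0.0003
grip_force: 6.3
```

```bash
python3 -c "
from h import *
st()"
```

```text
t 4.2 tier xyz mm [-133.1  105.1   13.7] yawerr 0.0008 tilt [-0.005  0.   ] F tier -12.0 7.3 0.2 gw -0.0003
```

Emit:
play_rows(series=[{"xyz": [0.25, 0, 0], "rotation": [0, 0, 0]}, {"xyz": [0.3, -0.2, 0], "rotation": [0, 0, 0]}, {"xyz": [0.3, -0.5, 0], "rotation": [0, 0, 0]}, {"xyz": [0.3, -0.75, 0], "rotation": [0, 0, 0]}, {"xyz": [0.3, -1, 0], "rotation": [0, 0, 0]}])

```text
clock: 4.7
tcp_pos: [0.4969, -0.0413, 0.0146]
orientation: [0.07, 3.141, -0.0]
force: [0.7, -0.3, -0.4]
grip_width: 0.0002
grip_force: 0.0
```

Emit:
play_rows(series=[{"xyz": [0, -0.2, 0], "rotation": [0, 0, 0]}, {"xyz": [-0.02, -0.38, 0], "rotation": [0, 0, 0]}, {"xyz": [-0.06, -0.38, 0], "rotation": [0, 0, 0]}, {"xyz": [-0.08, -0.38, 0], "rotation": [0, 0, 0]}, {"xyz": [-0.08, -0.38, 0], "rotation": [0, 0, 0]}])

```text
clock: 5.2
tcp_pos: [0.507, -0.0963, 0.0145]
orientation: [0.069, 3.14, 0.001]
force: [0.3, 0.9, 0.1]
grip_width: -0.0002
grip_force: 0.0
```

```bash
python3 -c "
from h import *
st()"
```

```text
t 5.2 tier xyz mm [-163.2 -101.8   14.5] yawerr 0.0005 tilt [0. 0.] F tier 0.3 0.9 0.1 gw -0.0002
```

Emit:
play_rows(series=[{"xyz": [-0.015, 0, 0], "rotation": [0, 0, 0]}, {"xyz": [-0.03, 0, 0], "rotation": [0, 0, 0]}, {"xyz": [-0.04, 0, 0], "rotation": [0, 0, 0]}, {"xyz": [-0.05, 0, 0], "rotation": [0, 0, 0]}, {"xyz": [-0.06, 0, 0], "rotation": [0, 0, 0]}])

```text
clock: 5.7
tcp_pos: [0.5156, -0.0976, 0.0146]
orientation: [-0.07, -3.141, 0.0]
force: [0.2, -0.1, 0.2]
grip_width: 0.0
grip_force: 0.0
```

Emit:
play_rows(series=[{"xyz": [-0.01, 0, 0], "rotation": [0, 0, 0]}, {"xyz": [-0.02, 0, 0], "rotation": [0, 0, 0]}, {"xyz": [-0.03, 0, 0], "rotation": [0, 0, 0]}, {"xyz": [-0.04, 0, 0], "rotation": [0, 0, 0]}, {"xyz": [-0.05, 0, 0], "rotation": [0, 0, 0]}])

```text
clock: 6.2
tcp_pos: [0.5201, -0.0986, 0.0139]
orientation: [-0.072, -3.135, 0.001]
force: [-12.8, -2.0, 4.2]
grip_width: -0.0002
grip_force: 6.4
```

Emit:
play_rows(series=[{"xyz": [-0.01, 0, 0], "rotation": [0, 0, 0]}, {"xyz": [-0.02, 0, 0], "rotation": [0, 0, 0]}, {"xyz": [-0.03, 0, 0], "rotation": [0, 0, 0]}, {"xyz": [-0.04, 0, 0], "rotation": [0, 0, 0]}, {"xyz": [-0.05, 0, 0], "rotation": [0, 0, 0]}])

```text
clock: 6.7
tcp_pos: [0.5275, -0.0993, 0.0138]
orientation: [-0.072, -3.135, 0.001]
force: [-12.3, -5.1, 2.0]
grip_width: -0.0002
grip_force: 6.6
```

```bash
python3 -c "
from h import *
st()
c=cam('top'); crop(c,200,135,400,265,4,'topd.png')"
```

```text
t 6.7 tier xyz mm [-142.6 -103.9   13.8] yawerr -0.0018 tilt [-0.006 -0.001] F tier -12.0 -5.6 2.0 gw -0.0002
```

View pics/topd.png

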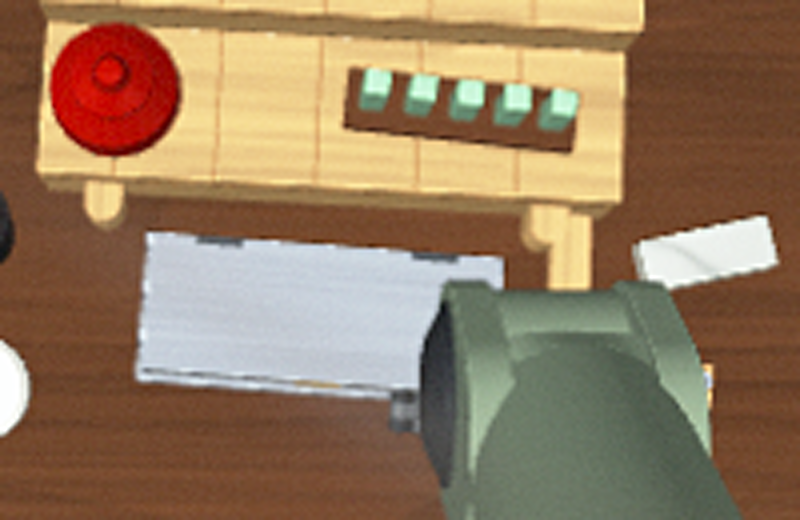

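The picture shows the box swung, its top's far corners at (147,233) and (503,258); the gripper is clear of the knob, everything else unmoved.

Emit:
play_rows(series=[{"xyz": [-0.01, 0, 0], "rotation": [0, 0, 0]}, {"xyz": [-0.02, 0, 0], "rotation": [0, 0, 0]}, {"xyz": [-0.03, 0, 0], "rotation": [0, 0, 0]}, {"xyz": [-0.04, 0, 0], "rotation": [0, 0, 0]}, {"xyz": [-0.05, 0, 0], "rotation": [0, 0, 0]}])

```text
clock: 7.25
tcp_pos: [0.5349, -0.0998, 0.0137]
orientation: [-0.072, -3.135, 0.002]
force: [-12.0, -4.0, -1.1]
grip_width: -0.0001
grip_force: 5.8
```

Emit:
play_rows(series=[{"xyz": [-0.01, 0, 0], "rotation": [0, 0, 0]}, {"xyz": [-0.02, 0, 0], "rotation": [0, 0, 0]}, {"xyz": [-0.03, 0, 0], "rotation": [0, 0, 0]}, {"xyz": [-0.04, 0, 0], "rotation": [0, 0, 0]}, {"xyz": [-0.05, 0, 0], "rotation": [0, 0, 0]}])

```text
clock: 7.75
tcp_pos: [0.5425, -0.1002, 0.0137]
orientation: [-0.072, -3.135, 0.002]
force: [-11.6, -5.6, -1.5]
grip_width: -0.0001
grip_force: 6.0
```

```bash
python3 -c "
from h import *
st()"
```

```text
t 7.75 tier xyz mm [-127.5 -104.1   13.7] yawerr -0.0018 tilt [-0.006 -0.001] F tier -11.4 -6.1 -1.5 gw -0.0001
```

Emit:
play_rows(series=[{"xyz": [0.2, 0, 0], "rotation": [0, 0, 0]}, {"xyz": [0.27, 0.2, 0], "rotation": [0, 0, 0]}, {"xyz": [0.27, 0.5, 0], "rotation": [0, 0, 0]}, {"xyz": [0.27, 0.75, 0], "rotation": [0, 0, 0]}, {"xyz": [0.27, 1, 0], "rotation": [0, 0, 0]}])

```text
clock: 8.25
tcp_pos: [0.5117, 0.0542, 0.0146]
orientation: [0.071, 3.141, 0.0]
force: [0.7, -0.3, 0.9]
grip_width: -0.0001
grip_force: 0.0
```

Emit:
play_rows(series=[{"xyz": [0, 0.2, 0], "rotation": [0, 0, 0]}, {"xyz": [0, 0.36, 0], "rotation": [0, 0, 0]}, {"xyz": [-0.04, 0.36, 0], "rotation": [0, 0, 0]}, {"xyz": [-0.06, 0.36, 0], "rotation": [0, 0, 0]}, {"xyz": [-0.08, 0.36, 0], "rotation": [0, 0, 0]}])

```text
clock: 8.75
tcp_pos: [0.5264, 0.105, 0.0145]
orientation: [-0.072, -3.141, 0.001]
force: [-0.8, -0.2, -0.2]
grip_width: -0.0001
grip_force: 0.0
```

Emit:
play_rows(series=[{"xyz": [-0.01, 0, 0], "rotation": [0, 0, 0]}, {"xyz": [-0.02, 0, 0], "rotation": [0, 0, 0]}, {"xyz": [-0.03, 0, 0], "rotation": [0, 0, 0]}, {"xyz": [-0.04, 0, 0], "rotation": [0, 0, 0]}, {"xyz": [-0.05, 0, 0], "rotation": [0, 0, 0]}])

```text
clock: 9.25
tcp_pos: [0.5336, 0.1056, 0.0146]
orientation: [-0.071, -3.141, 0.0]
force: [-2.6, 0.4, 0.4]
grip_width: 0.0
grip_force: 1.7
```

```bash
python3 -c "
from h import *
st()"
```

```text
t 9.25 tier xyz mm [-145.5  101.    14.6] yawerr -0.0008 tilt [-0. -0.] F tier -2.6 0.3 0.4 gw 0.0
```

Emit:
play_rows(series=[{"xyz": [-0.01, 0, 0], "rotation": [0, 0, 0]}, {"xyz": [-0.02, 0, 0], "rotation": [0, 0, 0]}, {"xyz": [-0.03, 0, 0], "rotation": [0, 0, 0]}, {"xyz": [-0.04, 0, 0], "rotation": [0, 0, 0]}, {"xyz": [-0.05, 0, 0], "rotation": [0, 0, 0]}])

```text
clock: 9.75
tcp_pos: [0.5385, 0.1059, 0.014]
orientation: [-0.068, -3.136, 0.001]
force: [-13.9, 4.6, 3.9]
grip_width: -0.0001
grip_force: 6.8
```

Emit:
play_rows(series=[{"xyz": [-0.01, 0, 0], "rotation": [0, 0, 0]}, {"xyz": [-0.02, 0, 0], "rotation": [0, 0, 0]}, {"xyz": [-0.03, 0, 0], "rotation": [0, 0, 0]}, {"xyz": [-0.04, 0, 0], "rotation": [0, 0, 0]}, {"xyz": [-0.05, 0, 0], "rotation": [0, 0, 0]}])

```text
clock: 10.25
tcp_pos: [0.5459, 0.1059, 0.0138]
orientation: [-0.068, -3.136, 0.0]
force: [-12.8, 6.8, 1.3]
grip_width: 0.0001
grip_force: 6.8
```

Emit:
play_rows(series=[{"xyz": [-0.01, 0, 0], "rotation": [0, 0, 0]}, {"xyz": [-0.02, 0, 0], "rotation": [0, 0, 0]}, {"xyz": [-0.03, 0, 0], "rotation": [0, 0, 0]}, {"xyz": [-0.04, 0, 0], "rotation": [0, 0, 0]}, {"xyz": [-0.05, 0, 0], "rotation": [0, 0, 0]}])

```text
clock: 10.75
tcp_pos: [0.5535, 0.1057, 0.0137]
orientation: [-0.068, -3.136, -0.0]
force: [-11.7, 7.2, -2.3]
grip_width: -0.0004
grip_force: 6.2
```

```bash
python3 -c "
from h import *
st()
c=cam('top'); crop(c,200,135,400,265,4,'tope.png')"
```

```text
t 10.75 tier xyz mm [-125.7  102.    13.7] yawerr 0.0007 tilt [-0.005  0.   ] F tier -12.0 6.7 -2.3 gw -0.0004
```

View pics/tope.png

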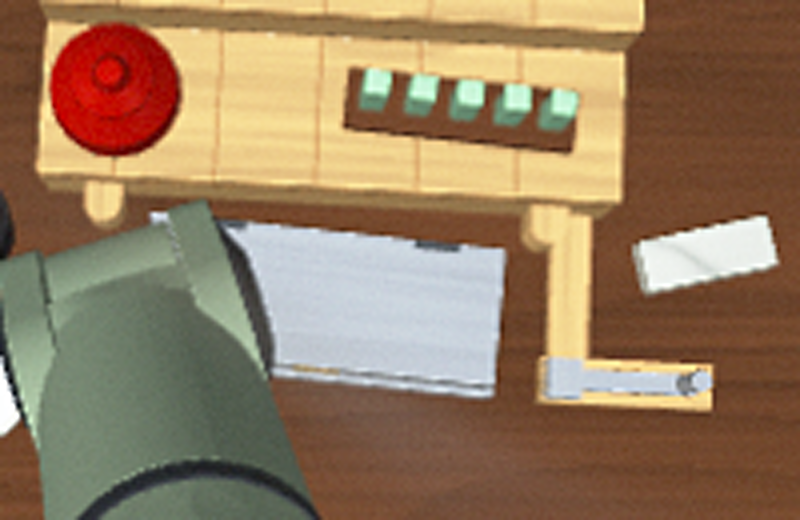

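Far corners of the box top are at about (150,212) and (506,250), near right skirt corner (494,396); box is between the cheeks.

```bash
cat >> h.py <<'E'
def tp(c,u,v,z):
    p=onz(c,((u+.5)/4-.5+200,(v+.5)/4-.5+135),z)[:2]-o; return (1000*np.array([p@TX,p@TY])).round(1)
E
python3 -c "
from h import *
c=cam('top');a,b=tp(c,150,212,.061),tp(c,506,250,.061);t=(a-b)/np.linalg.norm(a-b);n=np.array([t[1],-t[0]]);m=(a+b)/2
print(a,b,tp(c,494,396,.024),'far L,R',m+5*n+120*t,m+5*n-120*t,'cen',m-45*n)"
```

```text
[-20.1 115.7] [ -32.7 -117. ] [-125.9 -117.6] far L,R [-14.91918151 118.90413337] [ -27.8954458  -120.74481105] cen [-71.33417708   1.78304955]
```

Emit:
play_rows(series=[{"xyz": [-0.01, 0, 0], "rotation": [0, 0, 0]}, {"xyz": [-0.02, 0, 0], "rotation": [0, 0, 0]}, {"xyz": [-0.03, 0, 0], "rotation": [0, 0, 0]}, {"xyz": [-0.04, 0, 0], "rotation": [0, 0, 0]}, {"xyz": [-0.045, 0, 0], "rotation": [0, 0, 0]}])

```text
clock: 11.35
tcp_pos: [0.5604, 0.1054, 0.0137]
orientation: [-0.068, -3.136, -0.0]
force: [-12.6, 6.8, -1.9]
grip_width: 0.0
grip_force: 6.1
```

Emit:
play_rows(series=[{"xyz": [0.2, 0, 0], "rotation": [0, 0, 0]}, {"xyz": [0.27, -0.2, 0], "rotation": [0, 0, 0]}, {"xyz": [0.27, -0.5, 0], "rotation": [0, 0, 0]}, {"xyz": [0.27, -0.75, 0], "rotation": [0, 0, 0]}, {"xyz": [0.27, -1, 0], "rotation": [0, 0, 0]}])

```text
clock: 11.85
tcp_pos: [0.5155, -0.0452, 0.0146]
orientation: [0.07, 3.141, -0.0]
force: [1.6, 1.1, 1.0]
grip_width: -0.0
grip_force: 0.0
```

Emit:
play_rows(series=[{"xyz": [0, -0.2, 0], "rotation": [0, 0, 0]}, {"xyz": [0, -0.35, 0], "rotation": [0, 0, 0]}, {"xyz": [-0.02, -0.35, 0], "rotation": [0, 0, 0]}, {"xyz": [-0.04, -0.35, 0], "rotation": [0, 0, 0]}, {"xyz": [-0.06, -0.35, 0], "rotation": [0, 0, 0]}])

```text
clock: 12.35
tcp_pos: [0.5228, -0.0954, 0.0146]
orientation: [0.069, 3.141, 0.001]
force: [0.1, 0.5, 0.2]
grip_width: -0.0
grip_force: 0.0
```

Emit:
play_rows(series=[{"xyz": [-0.01, 0, 0], "rotation": [0, 0, 0]}, {"xyz": [-0.02, 0, 0], "rotation": [0, 0, 0]}, {"xyz": [-0.03, 0, 0], "rotation": [0, 0, 0]}, {"xyz": [-0.04, 0, 0], "rotation": [0, 0, 0]}, {"xyz": [-0.05, 0, 0], "rotation": [0, 0, 0]}])

```text
clock: 12.85
tcp_pos: [0.5299, -0.0968, 0.0146]
orientation: [-0.07, -3.141, 0.0]
force: [0.3, 0.5, -0.4]
grip_width: 0.0001
grip_force: 0.1
```

Emit:
play_rows(series=[{"xyz": [-0.01, 0, 0], "rotation": [0, 0, 0]}, {"xyz": [-0.02, 0, 0], "rotation": [0, 0, 0]}, {"xyz": [-0.03, 0, 0], "rotation": [0, 0, 0]}, {"xyz": [-0.04, 0, 0], "rotation": [0, 0, 0]}, {"xyz": [-0.05, 0, 0], "rotation": [0, 0, 0]}])

```text
clock: 13.35
tcp_pos: [0.5344, -0.0978, 0.0139]
orientation: [-0.072, -3.135, 0.001]
force: [-13.8, -3.1, 5.1]
grip_width: 0.0002
grip_force: 6.7
```

```bash
python3 -c "
from h import *
st()"
```

```text
t 13.35 tier xyz mm [-135.8 -102.2   13.9] yawerr -0.0015 tilt [-0.006 -0.   ] F tier -13.7 -3.7 5.1 gw 0.0002
```

Emit:
play_rows(series=[{"xyz": [-0.01, 0, 0], "rotation": [0, 0, 0]}, {"xyz": [-0.02, 0, 0], "rotation": [0, 0, 0]}, {"xyz": [-0.03, 0, 0], "rotation": [0, 0, 0]}, {"xyz": [-0.04, 0, 0], "rotation": [0, 0, 0]}, {"xyz": [-0.05, 0, 0], "rotation": [0, 0, 0]}])

```text
clock: 13.85
tcp_pos: [0.5418, -0.0985, 0.0138]
orientation: [-0.072, -3.135, 0.001]
force: [-13.4, -4.7, 1.5]
grip_width: -0.0003
grip_force: 6.5
```

Emit:
play_rows(series=[{"xyz": [-0.01, 0, 0], "rotation": [0, 0, 0]}, {"xyz": [-0.02, 0, 0], "rotation": [0, 0, 0]}, {"xyz": [-0.03, 0, 0], "rotation": [0, 0, 0]}, {"xyz": [-0.04, 0, 0], "rotation": [0, 0, 0]}, {"xyz": [-0.05, 0, 0], "rotation": [0, 0, 0]}])

```text
clock: 14.35
tcp_pos: [0.5492, -0.099, 0.0137]
orientation: [-0.072, -3.135, 0.002]
force: [-11.7, -5.2, -0.3]
grip_width: 0.0001
grip_force: 6.0
```

Emit:
play_rows(series=[{"xyz": [-0.006, 0, 0], "rotation": [0, 0, 0]}, {"xyz": [-0.012, 0, 0], "rotation": [0, 0, 0]}, {"xyz": [-0.018, 0, 0], "rotation": [0, 0, 0]}, {"xyz": [-0.024, 0, 0], "rotation": [0, 0, 0]}, {"xyz": [-0.024, 0, 0], "rotation": [0, 0, 0]}])

```text
clock: 14.85
tcp_pos: [0.5531, -0.099, 0.0136]
orientation: [-0.072, -3.135, 0.001]
force: [-10.8, -2.5, -2.8]
grip_width: 0.0001
grip_force: 5.5
```

```bash
python3 -c "
from h import *
st()"
```

```text
t 14.85 tier xyz mm [-117.1 -102.5   13.6] yawerr -0.0017 tilt [-0.006 -0.001] F tier -10.6 -3.0 -2.8 gw 0.0001
```

Emit:
play_rows(series=[{"xyz": [0.15, 0, 0], "rotation": [0, 0, 0]}, {"xyz": [0.2, 0.2, 0], "rotation": [0, 0, 0]}, {"xyz": [0.2, 0.5, 0], "rotation": [0, 0, 0]}, {"xyz": [0.2, 0.75, 0], "rotation": [0, 0, 0]}, {"xyz": [0.2, 1, 0], "rotation": [0, 0, 0]}])

```text
clock: 15.35
tcp_pos: [0.5326, 0.0548, 0.0146]
orientation: [0.07, 3.141, 0.0]
force: [0.4, -0.1, -0.2]
grip_width: 0.0
grip_force: 0.0
```

Emit:
play_rows(series=[{"xyz": [0, 0.2, 0], "rotation": [0, 0, 0]}, {"xyz": [0, 0.36, 0], "rotation": [0, 0, 0]}, {"xyz": [-0.02, 0.36, 0], "rotation": [0, 0, 0]}, {"xyz": [-0.04, 0.36, 0], "rotation": [0, 0, 0]}, {"xyz": [-0.06, 0.36, 0], "rotation": [0, 0, 0]}])

```text
clock: 15.85
tcp_pos: [0.5443, 0.1056, 0.0145]
orientation: [-0.072, -3.141, 0.001]
force: [-0.4, -0.8, -0.1]
grip_width: -0.0
grip_force: 0.0
```

Emit:
play_rows(series=[{"xyz": [-0.01, 0, 0], "rotation": [0, 0, 0]}, {"xyz": [-0.02, 0, 0], "rotation": [0, 0, 0]}, {"xyz": [-0.03, 0, 0], "rotation": [0, 0, 0]}, {"xyz": [-0.04, 0, 0], "rotation": [0, 0, 0]}, {"xyz": [-0.05, 0, 0], "rotation": [0, 0, 0]}])

```text
clock: 16.35
tcp_pos: [0.5502, 0.1062, 0.0143]
orientation: [-0.07, -3.138, 0.001]
force: [-12.1, 1.2, 6.9]
grip_width: 0.0
grip_force: 6.1
```

Emit:
play_rows(series=[{"xyz": [-0.01, 0, 0], "rotation": [0, 0, 0]}, {"xyz": [-0.02, 0, 0], "rotation": [0, 0, 0]}, {"xyz": [-0.03, 0, 0], "rotation": [0, 0, 0]}, {"xyz": [-0.04, 0, 0], "rotation": [0, 0, 0]}, {"xyz": [-0.05, 0, 0], "rotation": [0, 0, 0]}])

```text
clock: 16.85
tcp_pos: [0.5564, 0.1069, 0.0139]
orientation: [-0.068, -3.136, 0.0]
force: [-13.0, 5.0, 2.9]
grip_width: 0.0002
grip_force: 6.7
```

```bash
python3 -c "
from h import *
st()"
```

```text
t 16.85 tier xyz mm [-122.8  103.3   13.9] yawerr 0.0006 tilt [-0.005  0.   ] F tier -13.2 4.4 2.9 gw 0.0002
```

Emit:
play_rows(series=[{"xyz": [-0.01, 0, 0], "rotation": [0, 0, 0]}, {"xyz": [-0.02, 0, 0], "rotation": [0, 0, 0]}, {"xyz": [-0.03, 0, 0], "rotation": [0, 0, 0]}, {"xyz": [-0.04, 0, 0], "rotation": [0, 0, 0]}, {"xyz": [-0.045, 0, 0], "rotation": [0, 0, 0]}])

```text
clock: 17.35
tcp_pos: [0.5633, 0.1067, 0.0137]
orientation: [-0.068, -3.136, -0.0]
force: [-12.5, 7.3, -0.0]
grip_width: -0.0004
grip_force: 6.3
```

Emit:
play_rows(series=[{"xyz": [-0.004, 0, 0], "rotation": [0, 0, 0]}, {"xyz": [-0.008, 0, 0], "rotation": [0, 0, 0]}, {"xyz": [-0.012, 0, 0], "rotation": [0, 0, 0]}])

```text
clock: 17.65
tcp_pos: [0.5649, 0.1069, 0.0137]
orientation: [-0.068, -3.136, -0.001]
force: [-12.3, 8.6, -0.4]
grip_width: -0.0003
grip_force: 6.5
```

```bash
python3 -c "
from h import *
st()
c=cam('top'); crop(c,200,135,400,265,4,'topf.png')"
```

```text
t 17.65 tier xyz mm [-114.3  103.8   13.7] yawerr 0.0008 tilt [-0.005  0.001] F tier -12.6 8.1 -0.4 gw -0.0003
```

View pics/topf.png

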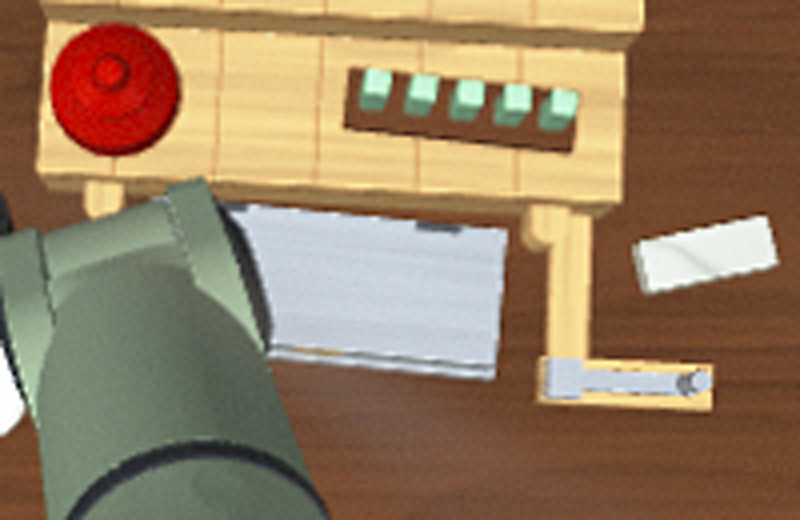

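Right near corner of the skirt at (494,378), i.e. the right end still ~14 mm short; left ~3 mm. Next the right end.

Emit:
play_rows(series=[{"xyz": [0.15, 0, 0], "rotation": [0, 0, 0]}, {"xyz": [0.19, -0.2, 0], "rotation": [0, 0, 0]}, {"xyz": [0.19, -0.5, 0], "rotation": [0, 0, 0]}, {"xyz": [0.19, -0.75, 0], "rotation": [0, 0, 0]}, {"xyz": [0.19, -1, 0], "rotation": [0, 0, 0]}])

```text
clock: 18.2
tcp_pos: [0.5322, -0.0445, 0.0146]
orientation: [0.07, 3.141, -0.0]
force: [1.3, -0.6, 0.6]
grip_width: 0.0001
grip_force: 0.0
```

Emit:
play_rows(series=[{"xyz": [0, -0.2, 0], "rotation": [0, 0, 0]}, {"xyz": [0, -0.36, 0], "rotation": [0, 0, 0]}, {"xyz": [-0.02, -0.36, 0], "rotation": [0, 0, 0]}, {"xyz": [-0.04, -0.36, 0], "rotation": [0, 0, 0]}, {"xyz": [-0.06, -0.36, 0], "rotation": [0, 0, 0]}])

```text
clock: 18.7
tcp_pos: [0.5393, -0.0963, 0.0146]
orientation: [0.069, 3.141, 0.001]
force: [0.2, 0.2, 0.2]
grip_width: 0.0001
grip_force: 0.0
```

Emit:
play_rows(series=[{"xyz": [-0.01, 0, 0], "rotation": [0, 0, 0]}, {"xyz": [-0.02, 0, 0], "rotation": [0, 0, 0]}, {"xyz": [-0.03, 0, 0], "rotation": [0, 0, 0]}, {"xyz": [-0.04, 0, 0], "rotation": [0, 0, 0]}, {"xyz": [-0.05, 0, 0], "rotation": [0, 0, 0]}])

```text
clock: 19.2
tcp_pos: [0.5463, -0.0975, 0.0145]
orientation: [-0.07, -3.14, 0.0]
force: [-7.4, 0.8, 2.1]
grip_width: -0.0
grip_force: 3.6
```

Emit:
play_rows(series=[{"xyz": [-0.01, 0, 0], "rotation": [0, 0, 0]}, {"xyz": [-0.02, 0, 0], "rotation": [0, 0, 0]}, {"xyz": [-0.03, 0, 0], "rotation": [0, 0, 0]}, {"xyz": [-0.04, 0, 0], "rotation": [0, 0, 0]}])

```text
clock: 19.6
tcp_pos: [0.5495, -0.0986, 0.0139]
orientation: [-0.072, -3.135, 0.001]
force: [-14.0, -4.6, 5.1]
grip_width: -0.0003
grip_force: 7.1
```

```bash
python3 -c "
from h import *
st()"
```

```text
t 19.6 tier xyz mm [-120.6 -102.2   13.9] yawerr -0.0015 tilt [-0.006 -0.001] F tier -13.8 -5.2 5.1 gw -0.0003
```

Emit:
play_rows(series=[{"xyz": [-0.008, 0, 0], "rotation": [0, 0, 0]}, {"xyz": [-0.016, 0, 0], "rotation": [0, 0, 0]}, {"xyz": [-0.024, 0, 0], "rotation": [0, 0, 0]}, {"xyz": [-0.032, 0, 0], "rotation": [0, 0, 0]}, {"xyz": [-0.04, 0, 0], "rotation": [0, 0, 0]}])

```text
clock: 20.1
tcp_pos: [0.5553, -0.0993, 0.0137]
orientation: [-0.072, -3.135, 0.002]
force: [-14.5, -6.5, 0.5]
grip_width: -0.0001
grip_force: 6.7
```

Emit:
play_rows(series=[{"xyz": [-0.004, 0, 0], "rotation": [0, 0, 0]}, {"xyz": [-0.008, 0, 0], "rotation": [0, 0, 0]}])

```text
clock: 20.3
tcp_pos: [0.5564, -0.0995, 0.0137]
orientation: [-0.072, -3.135, 0.002]
force: [-13.2, -6.0, 1.1]
grip_width: -0.0001
grip_force: 6.9
```

```bash
python3 -c "
from h import *
st()"
```

```text
t 20.3 tier xyz mm [-113.7 -102.8   13.7] yawerr -0.0019 tilt [-0.006 -0.001] F tier -12.9 -6.6 1.1 gw -0.0001
```

Emit:
play_rows(series=[{"xyz": [-0.003, 0, 0], "rotation": [0, 0, 0]}, {"xyz": [-0.006, 0, 0], "rotation": [0, 0, 0]}])

```text
clock: 20.5
tcp_pos: [0.5573, -0.0997, 0.0137]
orientation: [-0.073, -3.134, 0.002]
force: [-14.4, -6.3, 1.3]
grip_width: 0.0003
grip_force: 6.9
```

Emit:
play_rows(series=[{"xyz": [-0.003, 0, 0], "rotation": [0, 0, 0]}])

```text
clock: 20.6
tcp_pos: [0.5577, -0.0997, 0.0137]
orientation: [-0.073, -3.134, 0.002]
force: [-14.8, -5.6, 1.2]
grip_width: 0.0002
grip_force: 7.0
```

Near the riser on the right; now the left end.

Emit:
play_rows(series=[{"xyz": [0.13, 0, 0], "rotation": [0, 0, 0]}, {"xyz": [0.16, 0.2, 0], "rotation": [0, 0, 0]}, {"xyz": [0.16, 0.5, 0], "rotation": [0, 0, 0]}, {"xyz": [0.16, 0.75, 0], "rotation": [0, 0, 0]}, {"xyz": [0.16, 1, 0], "rotation": [0, 0, 0]}])

```text
clock: 21.1
tcp_pos: [0.5438, 0.0543, 0.0147]
orientation: [0.07, 3.141, 0.0]
force: [0.3, -0.9, 0.6]
grip_width: -0.0
grip_force: 0.0
```

Emit:
play_rows(series=[{"xyz": [0, 0.2, 0], "rotation": [0, 0, 0]}, {"xyz": [0, 0.36, 0], "rotation": [0, 0, 0]}, {"xyz": [-0.02, 0.36, 0], "rotation": [0, 0, 0]}, {"xyz": [-0.04, 0.36, 0], "rotation": [0, 0, 0]}, {"xyz": [-0.05, 0.36, 0], "rotation": [0, 0, 0]}])

```text
clock: 21.6
tcp_pos: [0.554, 0.1052, 0.0146]
orientation: [0.072, 3.141, -0.001]
force: [-0.9, 0.3, 0.2]
grip_width: 0.0001
grip_force: 0.0
```

Emit:
play_rows(series=[{"xyz": [-0.01, 0, 0], "rotation": [0, 0, 0]}, {"xyz": [-0.02, 0, 0], "rotation": [0, 0, 0]}, {"xyz": [-0.03, 0, 0], "rotation": [0, 0, 0]}, {"xyz": [-0.04, 0, 0], "rotation": [0, 0, 0]}, {"xyz": [-0.05, 0, 0], "rotation": [0, 0, 0]}])

```text
clock: 22.1
tcp_pos: [0.5597, 0.1057, 0.0142]
orientation: [-0.07, -3.138, 0.001]
force: [-13.0, 0.3, 6.6]
grip_width: -0.0004
grip_force: 6.7
```

```bash
python3 -c "
from h import *
st()"
```

```text
t 22.1 tier xyz mm [-119.5  102.3   14.2] yawerr -0.0006 tilt [-0.003 -0.001] F tier -13.0 -0.3 6.6 gw -0.0004
```

Emit:
play_rows(series=[{"xyz": [-0.008, 0, 0], "rotation": [0, 0, 0]}, {"xyz": [-0.016, 0, 0], "rotation": [0, 0, 0]}, {"xyz": [-0.024, 0, 0], "rotation": [0, 0, 0]}, {"xyz": [-0.032, 0, 0], "rotation": [0, 0, 0]}, {"xyz": [-0.038, 0, 0], "rotation": [0, 0, 0]}])

```text
clock: 22.6
tcp_pos: [0.5642, 0.1066, 0.0139]
orientation: [-0.068, -3.136, -0.0]
force: [-14.1, 5.2, 4.9]
grip_width: 0.0001
grip_force: 7.2
```

Emit:
play_rows(series=[{"xyz": [-0.004, 0, 0], "rotation": [0, 0, 0]}, {"xyz": [-0.008, 0, 0], "rotation": [0, 0, 0]}])

```text
clock: 22.8
tcp_pos: [0.5653, 0.1067, 0.0139]
orientation: [-0.068, -3.136, -0.0]
force: [-14.3, 5.8, 3.9]
grip_width: -0.0002
grip_force: 7.0
```

Emit:
play_rows(series=[{"xyz": [-0.003, 0, 0], "rotation": [0, 0, 0]}, {"xyz": [-0.006, 0, 0], "rotation": [0, 0, 0]}])

```text
clock: 23.0
tcp_pos: [0.5662, 0.1068, 0.0139]
orientation: [-0.068, -3.136, -0.0]
force: [-13.3, 6.3, 2.5]
grip_width: -0.0001
grip_force: 6.9
```

```bash
python3 -c "
from h import *
st()"
```

```text
t 23.0 tier xyz mm [-113.   103.7   13.9] yawerr 0.0008 tilt [-0.005  0.   ] F tier -13.6 5.7 2.5 gw -0.0001
```

Continue in small steps until the force rises.

Emit:
play_rows(series=[{"xyz": [-0.003, 0, 0], "rotation": [0, 0, 0]}, {"xyz": [-0.006, 0, 0], "rotation": [0, 0, 0]}])

```text
clock: 23.2
tcp_pos: [0.5671, 0.1068, 0.0139]
orientation: [-0.068, -3.136, -0.001]
force: [-14.6, 8.5, 3.7]
grip_width: -0.0
grip_force: 7.2
```

Emit:
play_rows(series=[{"xyz": [-0.003, 0, 0], "rotation": [0, 0, 0]}])

```text
clock: 23.3
tcp_pos: [0.5676, 0.1067, 0.0138]
orientation: [-0.068, -3.136, -0.001]
force: [-12.2, 5.8, 2.5]
grip_width: -0.0
grip_force: 6.6
```

Emit:
play_rows(series=[{"xyz": [-0.003, 0, 0], "rotation": [0, 0, 0]}])

```text
clock: 23.4
tcp_pos: [0.568, 0.1067, 0.0138]
orientation: [-0.068, -3.136, -0.001]
force: [-13.3, 7.6, 2.6]
grip_width: 0.0001
grip_force: 7.0
```

Emit:
play_rows(series=[{"xyz": [-0.003, 0, 0], "rotation": [0, 0, 0]}])

```text
clock: 23.5
tcp_pos: [0.5685, 0.1067, 0.0138]
orientation: [-0.068, -3.136, -0.001]
force: [-14.3, 7.2, 2.7]
grip_width: -0.0001
grip_force: 7.0
```

```bash
python3 -c "
from h import *
st()"
```

```text
t 23.5 tier xyz mm [-110.8  103.7   13.8] yawerr 0.0008 tilt [-0.005  0.001] F tier -14.6 6.6 2.7 gw -0.0001
```

Emit:
play_rows(series=[{"xyz": [0.12, 0, 0], "rotation": [0, 0, 0]}, {"xyz": [0.14, -0.2, 0], "rotation": [0, 0, 0]}, {"xyz": [0.14, -0.5, 0], "rotation": [0, 0, 0]}, {"xyz": [0.14, -0.75, 0], "rotation": [0, 0, 0]}, {"xyz": [0.14, -1, 0], "rotation": [0, 0, 0]}])

```text
clock: 24.0
tcp_pos: [0.5433, -0.045, 0.0146]
orientation: [0.07, 3.141, -0.0]
force: [1.2, 0.5, 0.0]
grip_width: -0.0
grip_force: 0.0
```

Emit:
play_rows(series=[{"xyz": [0, -0.2, 0], "rotation": [0, 0, 0]}, {"xyz": [0, -0.36, 0], "rotation": [0, 0, 0]}, {"xyz": [-0.02, -0.36, 0], "rotation": [0, 0, 0]}, {"xyz": [-0.03, -0.36, 0], "rotation": [0, 0, 0]}, {"xyz": [-0.04, -0.36, 0], "rotation": [0, 0, 0]}])

```text
clock: 24.5
tcp_pos: [0.5473, -0.0966, 0.0145]
orientation: [0.069, 3.141, 0.001]
force: [-0.3, 0.9, -0.5]
grip_width: 0.0001
grip_force: 0.0
```

Emit:
play_rows(series=[{"xyz": [-0.01, 0, 0], "rotation": [0, 0, 0]}, {"xyz": [-0.02, 0, 0], "rotation": [0, 0, 0]}, {"xyz": [-0.03, 0, 0], "rotation": [0, 0, 0]}, {"xyz": [-0.04, 0, 0], "rotation": [0, 0, 0]}, {"xyz": [-0.05, 0, 0], "rotation": [0, 0, 0]}])

```text
clock: 25.0
tcp_pos: [0.5537, -0.0978, 0.0144]
orientation: [-0.07, -3.139, -0.0]
force: [-9.2, -0.1, 3.9]
grip_width: 0.0001
grip_force: 4.6
```

```bash
python3 -c "
from h import *
st()"
```

```text
t 25.0 tier xyz mm [-116.5 -101.3   14.4] yawerr -0.0006 tilt [-0.002  0.   ] F tier -9.1 -0.5 3.9 gw 0.0001
```

Emit:
play_rows(series=[{"xyz": [-0.008, 0, 0], "rotation": [0, 0, 0]}, {"xyz": [-0.016, 0, 0], "rotation": [0, 0, 0]}, {"xyz": [-0.022, 0, 0], "rotation": [0, 0, 0]}, {"xyz": [-0.027, 0, 0], "rotation": [0, 0, 0]}, {"xyz": [-0.032, 0, 0], "rotation": [0, 0, 0]}])

```text
clock: 25.5
tcp_pos: [0.5564, -0.0989, 0.014]
orientation: [-0.072, -3.135, 0.001]
force: [-14.7, -2.5, 6.3]
grip_width: 0.0002
grip_force: 7.4
```

Emit:
play_rows(series=[{"xyz": [-0.003, 0, 0], "rotation": [0, 0, 0]}, {"xyz": [-0.006, 0, 0], "rotation": [0, 0, 0]}])

```text
clock: 25.7
tcp_pos: [0.5572, -0.0991, 0.0139]
orientation: [-0.072, -3.135, 0.001]
force: [-15.4, -3.0, 6.9]
grip_width: 0.0001
grip_force: 7.5
```

Emit:
play_rows(series=[{"xyz": [-0.003, 0, 0], "rotation": [0, 0, 0]}, {"xyz": [-0.006, 0, 0], "rotation": [0, 0, 0]}])

```text
clock: 25.9
tcp_pos: [0.558, -0.0993, 0.0139]
orientation: [-0.072, -3.135, 0.002]
force: [-15.7, -5.1, 6.1]
grip_width: 0.0002
grip_force: 7.6
```

```bash
python3 -c "
from h import *
st()"
```

```text
t 25.9 tier xyz mm [-112.1 -102.6   13.9] yawerr -0.0017 tilt [-0.006 -0.001] F tier -15.4 -5.8 6.1 gw 0.0002
```

Emit:
play_rows(series=[{"xyz": [-0.003, 0, 0], "rotation": [0, 0, 0]}, {"xyz": [-0.006, 0, 0], "rotation": [0, 0, 0]}])

```text
clock: 26.1
tcp_pos: [0.5589, -0.0994, 0.0139]
orientation: [-0.072, -3.135, 0.002]
force: [-15.4, -5.7, 5.1]
grip_width: -0.0001
grip_force: 7.5
```

Emit:
play_rows(series=[{"xyz": [-0.003, 0, 0], "rotation": [0, 0, 0]}])

```text
clock: 26.2
tcp_pos: [0.5592, -0.0995, 0.0138]
orientation: [-0.072, -3.134, 0.002]
force: [-16.1, -5.3, 5.1]
grip_width: -0.0001
grip_force: 7.6
```

Emit:
play_rows(series=[{"xyz": [-0.003, 0, 0], "rotation": [0, 0, 0]}])

```text
clock: 26.3
tcp_pos: [0.5597, -0.0995, 0.0139]
orientation: [-0.072, -3.135, 0.002]
force: [-15.2, -6.5, 3.6]
grip_width: -0.0003
grip_force: 7.3
```

Emit:
play_rows(series=[{"xyz": [0.12, 0, 0], "rotation": [0, 0, 0]}, {"xyz": [0.14, 0.2, 0], "rotation": [0, 0, 0]}, {"xyz": [0.14, 0.5, 0], "rotation": [0, 0, 0]}, {"xyz": [0.14, 0.75, 0], "rotation": [0, 0, 0]}, {"xyz": [0.14, 1, 0], "rotation": [0, 0, 0]}])

```text
clock: 26.8
tcp_pos: [0.5487, 0.0541, 0.0146]
orientation: [0.07, 3.141, 0.0]
force: [0.5, -0.1, 0.2]
grip_width: -0.0001
grip_force: 0.0
```

Emit:
play_rows(series=[{"xyz": [0, 0.2, 0], "rotation": [0, 0, 0]}, {"xyz": [0, 0.36, 0], "rotation": [0, 0, 0]}, {"xyz": [-0.02, 0.36, 0], "rotation": [0, 0, 0]}, {"xyz": [-0.035, 0.36, 0], "rotation": [0, 0, 0]}, {"xyz": [-0.05, 0.36, 0], "rotation": [0, 0, 0]}])

```text
clock: 27.3
tcp_pos: [0.5588, 0.105, 0.0145]
orientation: [0.072, 3.141, -0.001]
force: [1.0, -0.4, -0.2]
grip_width: 0.0004
grip_force: 0.0
```

Emit:
play_rows(series=[{"xyz": [-0.01, 0, 0], "rotation": [0, 0, 0]}, {"xyz": [-0.02, 0, 0], "rotation": [0, 0, 0]}, {"xyz": [-0.03, 0, 0], "rotation": [0, 0, 0]}, {"xyz": [-0.035, 0, 0], "rotation": [0, 0, 0]}, {"xyz": [-0.04, 0, 0], "rotation": [0, 0, 0]}])

```text
clock: 27.8
tcp_pos: [0.5646, 0.1057, 0.0145]
orientation: [-0.071, -3.141, 0.0]
force: [1.4, 0.0, -0.7]
grip_width: 0.0
grip_force: 0.0
```

```bash
python3 -c "
from h import *
st()"
```

```text
t 27.8 tier xyz mm [-114.6  102.5   14.5] yawerr -0.0008 tilt [-0. -0.] F tier 1.4 0.1 -0.7 gw 0.0
```

Emit:
play_rows(series=[{"xyz": [-0.005, 0, 0], "rotation": [0, 0, 0]}, {"xyz": [-0.01, 0, 0], "rotation": [0, 0, 0]}, {"xyz": [-0.015, 0, 0], "rotation": [0, 0, 0]}, {"xyz": [-0.02, 0, 0], "rotation": [0, 0, 0]}, {"xyz": [-0.025, 0, 0], "rotation": [0, 0, 0]}])

```text
clock: 28.3
tcp_pos: [0.5659, 0.1058, 0.014]
orientation: [-0.069, -3.136, 0.001]
force: [-14.9, 2.6, 7.2]
grip_width: 0.0
grip_force: 7.1
```

Emit:
play_rows(series=[{"xyz": [-0.004, 0, 0], "rotation": [0, 0, 0]}, {"xyz": [-0.008, 0, 0], "rotation": [0, 0, 0]}])

```text
clock: 28.5
tcp_pos: [0.567, 0.1061, 0.014]
orientation: [-0.069, -3.136, 0.001]
force: [-14.5, 3.8, 6.5]
grip_width: 0.0001
grip_force: 7.2
```

Emit:
play_rows(series=[{"xyz": [-0.003, 0, 0], "rotation": [0, 0, 0]}, {"xyz": [-0.006, 0, 0], "rotation": [0, 0, 0]}])

```text
clock: 28.7
tcp_pos: [0.5678, 0.1063, 0.014]
orientation: [-0.069, -3.136, 0.0]
force: [-14.9, 4.9, 6.2]
grip_width: 0.0001
grip_force: 7.4
```

```bash
python3 -c "
from h import *
st()"
```

```text
t 28.7 tier xyz mm [-111.4  103.2   14. ] yawerr 0.0004 tilt [-0.005 -0.   ] F tier -15.1 4.3 6.2 gw 0.0001
```

Emit:
play_rows(series=[{"xyz": [-0.003, 0, 0], "rotation": [0, 0, 0]}, {"xyz": [-0.006, 0, 0], "rotation": [0, 0, 0]}])

```text
clock: 28.9
tcp_pos: [0.5687, 0.1064, 0.014]
orientation: [-0.068, -3.136, -0.0]
force: [-15.2, 4.3, 6.3]
grip_width: 0.0004
grip_force: 7.4
```

Emit:
play_rows(series=[{"xyz": [-0.003, 0, 0], "rotation": [0, 0, 0]}])

```text
clock: 29.0
tcp_pos: [0.5691, 0.1064, 0.014]
orientation: [-0.068, -3.136, -0.0]
force: [-15.1, 5.6, 6.4]
grip_width: -0.0001
grip_force: 8.4
```

Emit:
play_rows(series=[{"xyz": [-0.003, 0, 0], "rotation": [0, 0, 0]}])

```text
clock: 29.1
tcp_pos: [0.5691, 0.1064, 0.0139]
orientation: [-0.068, -3.135, 0.0]
force: [-17.7, 5.0, 8.0]
grip_width: 0.0
grip_force: 9.4
```

Left meets the riser (motion stopped, force rose). Now the right end.

Emit:
play_rows(series=[{"xyz": [0.12, 0, 0], "rotation": [0, 0, 0]}, {"xyz": [0.14, -0.2, 0], "rotation": [0, 0, 0]}, {"xyz": [0.14, -0.5, 0], "rotation": [0, 0, 0]}, {"xyz": [0.14, -0.75, 0], "rotation": [0, 0, 0]}, {"xyz": [0.14, -1, 0], "rotation": [0, 0, 0]}])

```text
clock: 29.6
tcp_pos: [0.5444, -0.045, 0.0147]
orientation: [0.07, 3.14, -0.0]
force: [1.2, -0.4, 0.2]
grip_width: 0.0003
grip_force: 0.0
```

Emit:
play_rows(series=[{"xyz": [0, -0.2, 0], "rotation": [0, 0, 0]}, {"xyz": [0, -0.36, 0], "rotation": [0, 0, 0]}, {"xyz": [-0.02, -0.36, 0], "rotation": [0, 0, 0]}, {"xyz": [-0.04, -0.36, 0], "rotation": [0, 0, 0]}, {"xyz": [-0.06, -0.36, 0], "rotation": [0, 0, 0]}])

```text
clock: 30.1
tcp_pos: [0.5515, -0.0968, 0.0146]
orientation: [0.069, 3.141, 0.001]
force: [0.5, 0.4, 0.2]
grip_width: 0.0001
grip_force: 0.0
```

Emit:
play_rows(series=[{"xyz": [-0.01, 0, 0], "rotation": [0, 0, 0]}, {"xyz": [-0.02, 0, 0], "rotation": [0, 0, 0]}, {"xyz": [-0.03, 0, 0], "rotation": [0, 0, 0]}, {"xyz": [-0.035, 0, 0], "rotation": [0, 0, 0]}, {"xyz": [-0.04, 0, 0], "rotation": [0, 0, 0]}])

```text
clock: 30.6
tcp_pos: [0.5571, -0.098, 0.0145]
orientation: [-0.07, -3.141, 0.0]
force: [-0.3, 0.0, 0.1]
grip_width: 0.0001
grip_force: 0.0
```

```bash
python3 -c "
from h import *
st()"
```

```text
t 30.6 tier xyz mm [-113.1 -101.3   14.5] yawerr -0.0006 tilt [-0. -0.] F tier -0.3 0.0 0.1 gw 0.0001
```

Emit:
play_rows(series=[{"xyz": [-0.005, 0, 0], "rotation": [0, 0, 0]}, {"xyz": [-0.01, 0, 0], "rotation": [0, 0, 0]}, {"xyz": [-0.015, 0, 0], "rotation": [0, 0, 0]}, {"xyz": [-0.02, 0, 0], "rotation": [0, 0, 0]}, {"xyz": [-0.024, 0, 0], "rotation": [0, 0, 0]}])

```text
clock: 31.1
tcp_pos: [0.5581, -0.0983, 0.014]
orientation: [-0.071, -3.136, 0.0]
force: [-14.4, 0.9, 7.3]
grip_width: -0.0001
grip_force: 6.8
```

Emit:
play_rows(series=[{"xyz": [-0.003, 0, 0], "rotation": [0, 0, 0]}, {"xyz": [-0.006, 0, 0], "rotation": [0, 0, 0]}])

```text
clock: 31.3
tcp_pos: [0.5589, -0.0985, 0.014]
orientation: [-0.071, -3.136, 0.0]
force: [-14.2, -1.5, 7.5]
grip_width: 0.0001
grip_force: 7.0
```

Emit:
play_rows(series=[{"xyz": [-0.003, 0, 0], "rotation": [0, 0, 0]}])

```text
clock: 31.4
tcp_pos: [0.5593, -0.0987, 0.014]
orientation: [-0.071, -3.135, 0.001]
force: [-14.2, -1.1, 7.7]
grip_width: 0.0002
grip_force: 7.2
```

```bash
python3 -c "
from h import *
st()"
```

```text
t 31.4 tier xyz mm [-110.9 -101.9   14. ] yawerr -0.0012 tilt [-0.005 -0.   ] F tier -14.1 -1.8 7.7 gw 0.0002
```

Emit:
play_rows(series=[{"xyz": [-0.003, 0, 0], "rotation": [0, 0, 0]}])

```text
clock: 31.5
tcp_pos: [0.5597, -0.0988, 0.014]
orientation: [-0.071, -3.135, 0.001]
force: [-15.3, -2.5, 6.4]
grip_width: 0.0002
grip_force: 7.3
```

Emit:
play_rows(series=[{"xyz": [-0.003, 0, 0], "rotation": [0, 0, 0]}])

```text
clock: 31.6
tcp_pos: [0.56, -0.099, 0.014]
orientation: [-0.072, -3.135, 0.001]
force: [-15.8, -2.4, 7.3]
grip_width: -0.0004
grip_force: 7.4
```

Emit:
play_rows(series=[{"xyz": [-0.003, 0, 0], "rotation": [0, 0, 0]}])

```text
clock: 31.7
tcp_pos: [0.5604, -0.0991, 0.014]
orientation: [-0.072, -3.135, 0.001]
force: [-17.9, -2.2, 7.9]
grip_width: -0.0003
grip_force: 8.7
```

Emit:
play_rows(series=[{"xyz": [-0.002, 0, 0], "rotation": [0, 0, 0]}])

```text
clock: 31.8
tcp_pos: [0.5604, -0.099, 0.0139]
orientation: [-0.071, -3.134, 0.001]
force: [-17.9, -1.4, 8.8]
grip_width: 0.0
grip_force: 8.9
```

Right meets the riser too. A short check/nudge at the left end.

Emit:
play_rows(series=[{"xyz": [0.12, 0, 0], "rotation": [0, 0, 0]}, {"xyz": [0.14, 0.2, 0], "rotation": [0, 0, 0]}, {"xyz": [0.14, 0.5, 0], "rotation": [0, 0, 0]}, {"xyz": [0.14, 0.75, 0], "rotation": [0, 0, 0]}, {"xyz": [0.14, 1, 0], "rotation": [0, 0, 0]}])

```text
clock: 32.3
tcp_pos: [0.5494, 0.054, 0.0146]
orientation: [0.07, 3.14, 0.0]
force: [1.0, 0.8, -0.2]
grip_width: 0.0002
grip_force: 0.0
```

Emit:
play_rows(series=[{"xyz": [0, 0.2, 0], "rotation": [0, 0, 0]}, {"xyz": [0, 0.36, 0], "rotation": [0, 0, 0]}, {"xyz": [-0.02, 0.36, 0], "rotation": [0, 0, 0]}, {"xyz": [-0.04, 0.36, 0], "rotation": [0, 0, 0]}, {"xyz": [-0.06, 0.36, 0], "rotation": [0, 0, 0]}])

```text
clock: 32.8
tcp_pos: [0.5612, 0.1048, 0.0146]
orientation: [0.072, 3.141, -0.001]
force: [-0.1, -0.8, -0.0]
grip_width: 0.0002
grip_force: 0.0
```

Emit:
play_rows(series=[{"xyz": [-0.01, 0, 0], "rotation": [0, 0, 0]}, {"xyz": [-0.02, 0, 0], "rotation": [0, 0, 0]}, {"xyz": [-0.03, 0, 0], "rotation": [0, 0, 0]}, {"xyz": [-0.035, 0, 0], "rotation": [0, 0, 0]}, {"xyz": [-0.04, 0, 0], "rotation": [0, 0, 0]}])

```text
clock: 33.3
tcp_pos: [0.5668, 0.1056, 0.0145]
orientation: [-0.071, -3.141, 0.0]
force: [-0.4, -0.4, -0.5]
grip_width: 0.0001
grip_force: 0.0
```

```bash
python3 -c "
from h import *
st()"
```

```text
t 33.3 tier xyz mm [-112.4  102.5   14.5] yawerr -0.0008 tilt [-0. -0.] F tier -0.3 -0.5 -0.5 gw 0.0001
```

Emit:
play_rows(series=[{"xyz": [-0.004, 0, 0], "rotation": [0, 0, 0]}, {"xyz": [-0.008, 0, 0], "rotation": [0, 0, 0]}, {"xyz": [-0.012, 0, 0], "rotation": [0, 0, 0]}, {"xyz": [-0.016, 0, 0], "rotation": [0, 0, 0]}, {"xyz": [-0.02, 0, 0], "rotation": [0, 0, 0]}])

```text
clock: 33.8
tcp_pos: [0.5679, 0.1056, 0.0142]
orientation: [-0.07, -3.137, 0.001]
force: [-13.9, 0.1, 7.2]
grip_width: 0.0003
grip_force: 6.6
```

Emit:
play_rows(series=[{"xyz": [-0.003, 0, 0], "rotation": [0, 0, 0]}])

```text
clock: 33.9
tcp_pos: [0.5679, 0.1056, 0.0141]
orientation: [-0.07, -3.136, 0.001]
force: [-14.6, 0.9, 6.7]
grip_width: 0.0001
grip_force: 7.2
```

Emit:
play_rows(series=[{"xyz": [-0.003, 0, 0], "rotation": [0, 0, 0]}])

```text
clock: 34.0
tcp_pos: [0.5683, 0.1057, 0.0141]
orientation: [-0.069, -3.136, 0.001]
force: [-14.9, 1.4, 6.7]
grip_width: 0.0001
grip_force: 7.1
```

```bash
python3 -c "
from h import *
st()"
```

```text
t 34.0 tier xyz mm [-110.9  102.7   14.1] yawerr -0.0 tilt [-0.005 -0.001] F tier -14.9 0.7 6.7 gw 0.0001
```

Left gap only ~1 mm, box is in. Retreat up and go right for the bolt.

Emit:
play_rows(series=[{"xyz": [0.15, 0, 0], "rotation": [0, 0, 0]}, {"xyz": [0.2, -0.1, -0.25], "rotation": [0, 0, 0]}, {"xyz": [0.2, -0.3, -0.5], "rotation": [0, 0, 0]}, {"xyz": [0.2, -0.5, -0.7], "rotation": [0, 0, 0]}, {"xyz": [0.2, -0.8, -0.75], "rotation": [0, 0, 0]}])

```text
clock: 34.5
tcp_pos: [0.5369, -0.0125, 0.1303]
orientation: [0.066, 3.136, 0.002]
force: [1.0, -0.8, -0.2]
grip_width: 0.0001
grip_force: 0.0
```

Emit:
play_rows(series=[{"xyz": [0, -0.3, 0], "rotation": [0, 0, 0]}, {"xyz": [0, -0.6, 0], "rotation": [0, 0, 0]}, {"xyz": [0, -0.9, 0], "rotation": [0, 0, 0]}, {"xyz": [0, -1, 0], "rotation": [0, 0, 0]}])

```text
clock: 34.9
tcp_pos: [0.5278, -0.1679, 0.1272]
orientation: [0.078, 3.14, -0.003]
force: [-0.1, 0.1, -0.4]
grip_width: -0.0001
grip_force: 0.0
```

Emit:
play_rows(series=[{"xyz": [0, -0.3, 0], "rotation": [0, 0, 0]}, {"xyz": [0, -0.6, 0], "rotation": [0, 0, 0]}, {"xyz": [-0.1, -0.8, 0], "rotation": [0, 0, 0]}, {"xyz": [-0.2, -0.8, 0], "rotation": [0, 0, 0]}, {"xyz": [-0.2, -0.8, 0], "rotation": [0, 0, 0]}])

```text
clock: 35.4
tcp_pos: [0.5545, -0.2842, 0.1267]
orientation: [0.071, 3.14, 0.0]
force: [-0.5, 1.6, 0.1]
grip_width: 0.0002
grip_force: 0.0
```

```bash
python3 -c "
from h import *
st()
c=cam('wrist'); cv2.imwrite('pics/w2.png',c['frame'][:,:,::-1]); c=cam('top'); crop(c,200,135,400,265,4,'topg.png')"
```

```text
t 35.4 tier xyz mm [-107.4 -287.5  126.7] yawerr -0.0009 tilt [0.001 0.   ] F tier -0.6 1.5 0.1 gw 0.0002
```

View pics/w2.png

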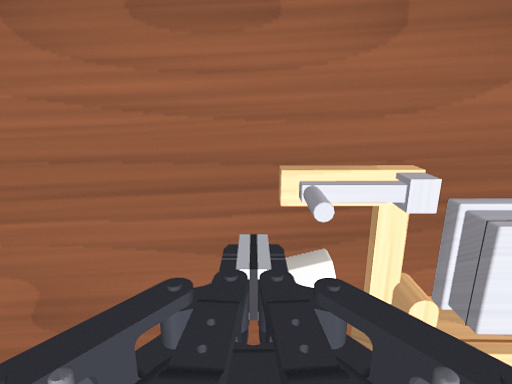

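View pics/topg.png

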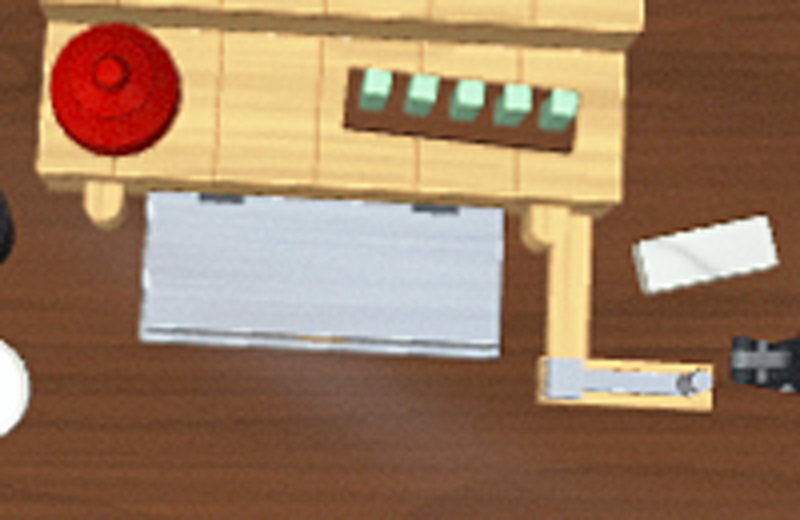

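The box is in the bay, near skirt edge (141,341)–(498,356) parallel to the riser; the wrist view shows the knob top at (323,211), fingers right of it and clear.

```bash
python3 -c "
from h import *
c=cam('top');print(tp(c,141,341,.024),tp(c,498,356,.024))
c=cam('wrist');p=onz(c,(323,211),.081)[:2]-o;print(p@TX,p@TY)"
```

```text
[-101.6  118.7] [ -99.2 -119.3]
-0.1149706571874128 -0.24231005545788242
```

Emit:
play_rows(series=[{"xyz": [0.045, 0, 0.2], "rotation": [0, 0, 0]}, {"xyz": [0.045, 0, 0.35], "rotation": [0, 0, 0]}, {"xyz": [0.045, 0, 0.46], "rotation": [0, 0, 0]}, {"xyz": [0.045, 0.06, 0.47], "rotation": [0, 0, 0]}, {"xyz": [0.045, 0.1, 0.47], "rotation": [0, 0, 0]}])

```text
clock: 36.1
tcp_pos: [0.5471, -0.2674, 0.0568]
orientation: [-0.069, -3.14, -0.001]
force: [0.4, 0.3, 0.6]
grip_width: 0.0002
grip_force: 0.0
```

Emit:
play_rows(series=[{"xyz": [0, 0.03, 0], "rotation": [0, 0, 0]}, {"xyz": [0, 0.06, 0], "rotation": [0, 0, 0]}, {"xyz": [0, 0.09, 0], "rotation": [0, 0, 0]}, {"xyz": [0, 0.12, 0], "rotation": [0, 0, 0]}, {"xyz": [0, 0.15, 0], "rotation": [0, 0, 0]}])

```text
clock: 36.6
tcp_pos: [0.5483, -0.2463, 0.0569]
orientation: [0.071, 3.14, -0.001]
force: [-0.1, -1.9, 1.5]
grip_width: 0.0003
grip_force: 1.2
```

Emit:
play_rows(series=[{"xyz": [0, 0.04, 0], "rotation": [0, 0, 0]}, {"xyz": [0, 0.08, 0], "rotation": [0, 0, 0]}, {"xyz": [0, 0.12, 0], "rotation": [0, 0, 0]}, {"xyz": [0, 0.16, 0], "rotation": [0, 0, 0]}, {"xyz": [0, 0.2, 0], "rotation": [0, 0, 0]}])

```text
clock: 37.1
tcp_pos: [0.5495, -0.2158, 0.0565]
orientation: [-0.07, -3.141, -0.0]
force: [0.5, -3.0, 2.2]
grip_width: 0.0004
grip_force: 1.2
```

```bash
python3 -c "
from h import *
st()"
```

```text
t 37.1 tier xyz mm [-115.5 -219.3   56.5] yawerr -0.0006 tilt [-0.  0.] F tier 0.6 -3.0 2.2 gw 0.0004
```

Emit:
play_rows(series=[{"xyz": [0, 0.03, 0], "rotation": [0, 0, 0]}, {"xyz": [0, 0.05, 0], "rotation": [0, 0, 0]}, {"xyz": [0, 0.07, 0], "rotation": [0, 0, 0]}, {"xyz": [0, 0.09, 0], "rotation": [0, 0, 0]}])

```text
clock: 37.5
tcp_pos: [0.55, -0.2028, 0.0565]
orientation: [-0.071, -3.141, 0.0]
force: [-0.4, -2.4, 1.9]
grip_width: -0.0004
grip_force: 1.1
```

Emit:
play_rows(series=[{"xyz": [0, 0.01, 0], "rotation": [0, 0, 0]}, {"xyz": [0, 0.02, 0], "rotation": [0, 0, 0]}, {"xyz": [0, 0.03, 0], "rotation": [0, 0, 0]}])

```text
clock: 37.8
tcp_pos: [0.5502, -0.1996, 0.0567]
orientation: [0.072, 3.141, -0.002]
force: [-1.3, -13.9, 1.6]
grip_width: 0.0002
grip_force: 6.7
```

```bash
python3 -c "
from h import *
st()"
```

```text
t 37.8 tier xyz mm [-115.5 -203.1   56.7] yawerr -0.0015 tilt [ 0.    -0.001] F tier -0.7 -14.0 1.6 gw 0.0002
```

The bolt hit its end stop (14 N at −203 mm, as expected). Withdraw and check.

Emit:
play_rows(series=[{"xyz": [0, -0.1, 0], "rotation": [0, 0, 0]}, {"xyz": [0, -0.3, 0], "rotation": [0, 0, 0]}, {"xyz": [0, -0.5, -0.2], "rotation": [0, 0, 0]}, {"xyz": [0, -0.5, -0.5], "rotation": [0, 0, 0]}, {"xyz": [0, -0.5, -0.7], "rotation": [0, 0, 0]}])

```text
clock: 38.3
tcp_pos: [0.5467, -0.2752, 0.1638]
orientation: [0.074, 3.14, -0.001]
force: [0.7, 0.2, 0.6]
grip_width: 0.0001
grip_force: 0.0
```

```bash
python3 -c "
from h import *
st()
c=cam('top'); crop(c,200,135,400,265,4,'toph.png')"
```

```text
t 38.3 tier xyz mm [-115.6 -278.8  163.8] yawerr -0.0028 tilt [ 0.001 -0.   ] F tier 0.6 0.2 0.6 gw 0.0001
```

View pics/toph.png

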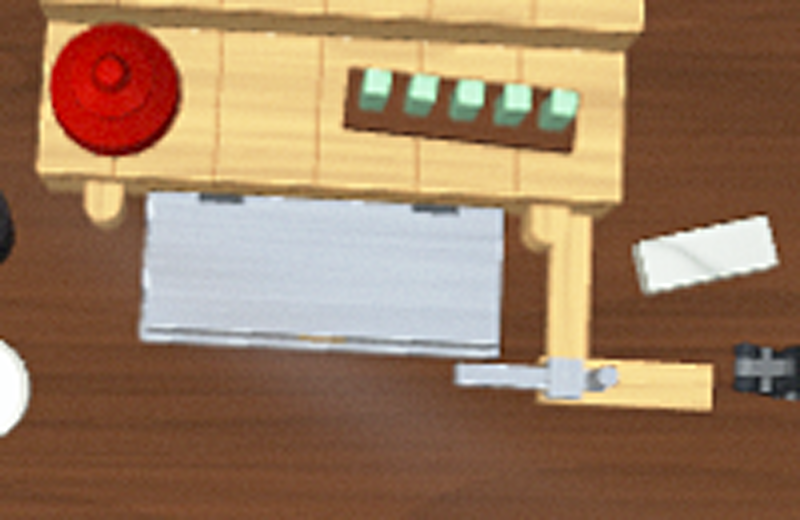

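The bolt end at (455,373) lies behind the box (y ≈ −91 mm), the box is unmoved, and the other things are in place.

```bash
python3 -c "
from h import *
print(arm.job_done())"
```

```text
the job is handed in; nothing more can be done
None
```

The seal box is back in its bay, its far face within an estimated 1 mm or so of the riser at both ends, the bolt is shot fully across behind it, and the job is handed in at about 38 s; no verdict was returned.

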